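Post the specimen carriers through the hatch flap

TASK

Swing the locking bar of the specimen hatch right over to its open side, then post every carrier that stands on the bench: one at a time, lay the carrier on its side in the trough, lengthwise, and push it end first through the sprung flap until it drops into the clear box and the flap shuts behind it. When all are in, swing the bar back down across the flap. Leave the other things on the bench where they are.

Things in the scene. Friction and masses are not known exactly. Their poses are not given: they have to be found in the camera images.
- hatch: the specimen hatch, fixed: a clear box, x from -120 to 140 mm, y from 0 to 310 mm, 310 mm high, closed all round, with a grey steel front plate whose outer face is its plane y = 0. Origin: on the bench under the flap; y points into the box, the way of posting; z up. Inside, behind the sill of the opening, a steep slick slide leads down to the slick floor, 10 to 35 mm above the bench, which falls gently to the back
- trough (a point): where a carrier's centre lies when laid well in the V-shaped steel trough that runs along y up to the opening: on x = 0 of the hatch, 100 mm in front of the plate, 185 mm above the bench; axes as the hatch. Trough: from y = -190 mm of the hatch (open end) to the plate, bottom line 150 mm high, sides rising at 40 degrees to 168 mm high at x = +-21 mm
- opening (a point): middle of the flap opening in the outer face of the front plate, 185 mm above the bench (axis height of a carrier in the trough); axes as the hatch. The opening is 72 mm wide and reaches from 148 to 242 mm above the bench
- flap (a joint): angle of the flap, a steel plate 68 x 84 mm hinged at its top edge (240 mm high) just behind the front plate: 0 = shut, grows as its lower edge is pushed into the box, at most 1.45 rad. A spring shuts it: 0.5 N at the lower edge to start it, 2 N wide open. A carrier tips off the sill and drops in once its rear end has been pushed to the 6 mm thick plate or a little beyond
- bar (a joint): angle of the locking bar, which turns in an upright plane just in front of the front plate: 0 = down, level across the flap (carriers cannot pass), 1.57 = straight up, 3.05 = swung right over, level beyond its hinge (open). It turns easily (1 N at the pin), rests at either end and falls to the side of upright on which it is let go
- bar_pin (a point): middle of the bar's black pin handle, 14 mm thick, 50 mm long, sticking out level away from the plate (-y of the hatch), from 14 to 66 mm in front of it, 104 mm from the hinge axis; with the bar down it is at x = -58 mm of the hatch, 192 mm above the bench
- bar_hinge (a point): point on the bar's hinge axis (along y of the hatch), abreast of the pin's middle: x = +46 mm of the hatch, 192 mm above the bench
- carrier_a_mid (a point): a grey specimen carrier, one of two or three alike: plain round tube 120 mm long and 53 mm thick, a weighted black rubber boot 45 mm high at its foot, a black band at its top; about 0.3 kg, centre of mass 31 mm above the foot; either end may go first. It stands upright on the bench at the start. This point is its centre, half-way along; z axis along its length, away from the foot. None if absent
- carrier_b_mid (a point): another carrier, like carrier_a
- carrier_c_mid (a point): another carrier, like carrier_a
- reagent: bystander: small amber bottle, 42 mm diameter, 75 mm high; origin at its foot
- petri: bystander: glass dish, 90 mm diameter, 18 mm high; origin at its foot
- calculator: bystander: black pocket calculator 160 x 85 x 18 mm lying flat; origin at its underside
- pot: bystander: white specimen pot, 56 mm diameter, 55 mm high; origin at its foot

How it is judged:
On the way, in this order (a step that is already met when the one before it is completed fails the run):
1. the bar is swung right over to its open side (value of joint bar above 2.6 rad), for 0.2 s.
2. a carrier lies on its side in the trough, along it (((x of carrier_a_mid in the frame of trough between -0.012 and 0.012 m and z of carrier_a_mid in the frame of trough between -0.01 and 0.008 m and y of carrier_a_mid in the frame of trough between -0.09 and 0.06 m and angle between the z axis of carrier_a_mid and the y axis of trough, either way round below 0.15 rad) or (x of carrier_b_mid in the frame of trough between -0.012 and 0.012 m and z of carrier_b_mid in the frame of trough between -0.01 and 0.008 m and y of carrier_b_mid in the frame of trough between -0.09 and 0.06 m and angle between the z axis of carrier_b_mid and the y axis of trough, either way round below 0.15 rad) or (x of carrier_c_mid in the frame of trough between -0.012 and 0.012 m and z of carrier_c_mid in the frame of trough between -0.01 and 0.008 m and y of carrier_c_mid in the frame of trough between -0.09 and 0.06 m and angle between the z axis of carrier_c_mid and the y axis of trough, either way round below 0.15 rad))), for 0.2 s.
3. a carrier is in the box and the flap has shut behind it (((y of carrier_a_mid in the frame of hatch between 0.02 and 0.305 m and x of carrier_a_mid in the frame of hatch between -0.12 and 0.14 m and z of carrier_a_mid in the frame of hatch below 0.13 m) or (y of carrier_b_mid in the frame of hatch between 0.02 and 0.305 m and x of carrier_b_mid in the frame of hatch between -0.12 and 0.14 m and z of carrier_b_mid in the frame of hatch below 0.13 m) or (y of carrier_c_mid in the frame of hatch between 0.02 and 0.305 m and x of carrier_c_mid in the frame of hatch between -0.12 and 0.14 m and z of carrier_c_mid in the frame of hatch below 0.13 m)) and value of joint flap below 0.12 rad), for 0.2 s.
4. another carrier lies on its side in the trough, along it (((x of carrier_a_mid in the frame of trough between -0.012 and 0.012 m and z of carrier_a_mid in the frame of trough between -0.01 and 0.008 m and y of carrier_a_mid in the frame of trough between -0.09 and 0.06 m and angle between the z axis of carrier_a_mid and the y axis of trough, either way round below 0.15 rad) or (x of carrier_b_mid in the frame of trough between -0.012 and 0.012 m and z of carrier_b_mid in the frame of trough between -0.01 and 0.008 m and y of carrier_b_mid in the frame of trough between -0.09 and 0.06 m and angle between the z axis of carrier_b_mid and the y axis of trough, either way round below 0.15 rad) or (x of carrier_c_mid in the frame of trough between -0.012 and 0.012 m and z of carrier_c_mid in the frame of trough between -0.01 and 0.008 m and y of carrier_c_mid in the frame of trough between -0.09 and 0.06 m and angle between the z axis of carrier_c_mid and the y axis of trough, either way round below 0.15 rad))), for 0.2 s.
5. all the carriers are in the box, the flap is shut, the bar still open (y of carrier_a_mid in the frame of hatch between 0.02 and 0.305 m and x of carrier_a_mid in the frame of hatch between -0.12 and 0.14 m and z of each of carrier_a_mid, carrier_b_mid, carrier_c_mid in the frame of hatch below 0.13 m and y of carrier_b_mid in the frame of hatch between 0.02 and 0.305 m and x of carrier_b_mid in the frame of hatch between -0.12 and 0.14 m and y of carrier_c_mid in the frame of hatch between 0.02 and 0.305 m and x of carrier_c_mid in the frame of hatch between -0.12 and 0.14 m and value of joint flap below 0.12 rad and value of joint bar above 2.6 rad), for 0.2 s.
At the end, for the whole second after the job is handed in: every carrier present lies at rest inside the clear box of the hatch, the flap is shut (under 0.12 rad) and the bar lies down across it (under 0.15 rad) (y of carrier_a_mid in the frame of hatch between 0.02 and 0.305 m and x of carrier_a_mid in the frame of hatch between -0.12 and 0.14 m and z of each of carrier_a_mid, carrier_b_mid, carrier_c_mid in the frame of hatch below 0.13 m and y of carrier_b_mid in the frame of hatch between 0.02 and 0.305 m and x of carrier_b_mid in the frame of hatch between -0.12 and 0.14 m and y of carrier_c_mid in the frame of hatch between 0.02 and 0.305 m and x of carrier_c_mid in the frame of hatch between -0.12 and 0.14 m and value of joint flap below 0.12 rad and value of joint bar below 0.15 rad and linear speed of each of carrier_a, carrier_b, carrier_c below 0.05 m/s); the robot touches nothing.
It fails at once if a bystander (bottle, dish, calculator, pot) is shoved more than 6 cm or tipped over (distance of any of reagent, petri, calculator, pot from where it was at the start of the episode above 0.06 m or angle between any of reagent, petri, calculator, pot's own z axis and vertical above 0.6 rad).
Of carrier_a, carrier_b, carrier_c only 2 to 3 are there at a start; the rules pass over those that are not, and their reading is None.
At some moment in a run one of carrier_a, carrier_b, carrier_c may be knocked a few centimetres aside while the robot is not near it.
Once in a run the grip may slacken for a moment while it holds something.
It also fails if it takes over 210 s, if anything falls off the work surface, if the arm or the gripper's body presses on something with over 40 N, if the wrist force passes 120 N, or if a joint passes its speed limit or range.

ROBOT

A 7-joint arm with a two-finger parallel gripper is mounted at the origin on the work surface. World frame = base frame: x ahead of the robot, y to its left, z up, the work surface at z = 0. Lengths are in m, angles in rad, forces in N, time in s.
With the tool pointing down it reaches from about 0.425 to 0.875 m from the base axis. Payload 4.7 kg.
Tool frame: the origin (TCP) lies between the finger pads; the fingertips stand 17 mm ahead of it and the grasp point (between the pads) lies 2 mm behind it (env.tip_extent is the distance from the TCP to the fingertips, in m); z points along the fingers, y is the line along which they close (so a half turn about z gives the same grasp; the last joint's range is limited). The gripper opens to 87 mm and grips with 3 to 60 N. Pads are 19 mm wide; open, the fingers measure 117 mm over their backs; the gripper's body (75 mm by 190 mm) begins 51 mm behind the grasp point.
Start: joints at [1.271, 0.321, -0.07, 1.45, 0.023, 1.371, -0.057], TCP at [0.201, -0.618, 0.24] pointing down, gripper open.
Joint ranges: [-2.86, 2.86], [-0.3, 2.09], [-1.38, 1.24], [0.06, 2.45], [-1.56, 4.7], [0.09, 2.05], [-2.69, 2.69]. Speed limits (rad/s): [2.57, 2.57, 3.14, 3.14, 3.14, 3.14, 3.14].

INTERFACE

Orientations are given as [roll, pitch, yaw] about the fixed x, y, z axes, in that order (R = Rz(yaw) Ry(pitch) Rx(roll)).
In Python, from workcell import env gives the robot as it stands. Calls block until the motion is done:
- env.goto(position, orientation): joint-space move of the TCP to a pose.
- env.servo_line(position, rate=0.15, frame=None, contact_N=None): straight line of the TCP; frame=None keeps the orientation; rate is the mean speed in m/s. With contact_N (N) it stops when the force on the tool has changed by that much, and returns True; else False.
- env.set_joints(angles): joint-space move.
- env.command_gripper(opening, grasp_force=None): finger opening in m; grasp_force is the grip in N (None keeps the last); returns when the fingers have stopped.
- env.pause(seconds).
- env.ik(position, orientation): joint angles nearest the present ones, or None.
- env.state(): the state.
- env.snapshot(name): name is "scene" or "side" or "wrist"; returns the picture (400x640x3 uint8, blue, green, red); there is no depth.
- env.camera_model(name): a dict with "fx", "fy", "cx", "cy" (pixels), "eye" and "rotation" of the camera in the world; the wrist camera has in their place "mount" (4x4, takes a point from camera to tool coordinates, whose origin is the TCP and whose axes are the flange's). Camera axes: x right, y up, looking along -z (the intrinsics and any distortion apply to the point x, -y, -z); pixel columns grow to the right and rows downward; lengths in m; the calibration is good to about 2 mm. A picture is of the moment at which its call begins: read the wrist's pose just before it. camera_model takes no time and is no camera call.
A pose or a line that the arm cannot do raises env.MotionError and nothing moves.
- env.close_job(): hands the job in; it is judged then, once.
Trained networks look in the newest picture that a camera, given by its name, has taken for a name from the list of things; names that differ only in an ending like _2 or _b are one class to them, and where a whole thing is asked for, a point or a joint stands for the part that bears it (a point fixed in the world has none). Each returns a list of dicts, best first, with "p" (0 to 1); they miss things now and then, are a little off and sometimes report something else, mostly with a low value. They report only what shows in the picture. A call takes as long as a camera call.
- env.look_for(camera, name): "extent" ([left, top, right, bottom] in pixels, round what is visible of it).
The state is a dict: "t": time; "joint_pos": joint angles; "qvel": joint speeds; "joint_efforts": joint torques, N m; "position": TCP position; "tool_rot": TCP orientation; "force": force on the tool from outside, world axes, zero at the start; "wrist_torque": the same for the moment, N m; "opening": finger opening in m; "finger_force": force on a finger pad.
Only numpy, scipy, OpenCV 4.12 (cv2) and the standard library are available. Lean on these libraries where they do the work, as an engineer would, in place of code of your own. Each camera call takes 0.05 s, during which the arm holds its last target. There are 200 camera calls.

## Working session

There is one attempt and no reset: what is moved stays moved. The work goes in short steps, each a Python script; the robot and the scene stay as the last script left them, time stands still between calls to the robot, and variables do not carry over. Pictures are saved under pics/ and viewed, at most 14 in all, crops included, and the job is handed in when it is done.

```bash
ls; mkdir -p pics
python3 - <<'E'
from workcell import env
import cv2, numpy as np
for n in ("scene","side","wrist"):
    im=env.snapshot(n); cv2.imwrite(f"pics/{n}0.png",im)
    m=env.camera_model(n); print(n,m)
    for k in ("hatch","bar_pin","carrier_a_mid","reagent","petri","calculator","pot"):
        print(k,[(round(d["p"],2),[round(v) for v in d["extent"]]) for d in env.look_for(n,k)][:5])
print(env.state())
E
```

```text
pics
scene {'fx': 410.91339564989175, 'fy': 410.91339564989175, 'cx': 312.5305753771424, 'cy': 198.0106586608846, 'eye': array([ 0.93866314, -0.79942724,  0.99856146]), 'rotation': array([0.70093907, 0.00689773, 0.45943431])}
hatch [(0.91, [302, 24, 410, 195]), (0.33, [338, 241, 357, 269])]
bar_pin [(0.74, [309, 104, 352, 121])]
carrier_a_mid [(0.4, [352, 199, 410, 231])]
reagent [(0.86, [337, 242, 355, 267]), (0.49, [312, 103, 351, 120])]
petri [(0.77, [279, 272, 312, 310])]
calculator [(0.56, [352, 198, 410, 234])]
pot [(0.87, [161, 299, 192, 328]), (0.39, [280, 274, 311, 307])]
side {'fx': 378.15167855140777, 'fy': 378.15167855140777, 'cx': 317.11275671285784, 'cy': 203.15420420085974, 'eye': array([0.47767838, 0.49559078, 0.93097339]), 'rotation': array([ 7.25553164e-01,  3.26852401e-04, -2.93866356e+00])}
hatch [(0.68, [214, 249, 394, 398])]
bar_pin [(0.52, [360, 179, 379, 219])]
carrier_a_mid []
reagent [(0.66, [271, 208, 287, 228])]
petri [(0.63, [302, 182, 331, 203])]
calculator [(0.66, [218, 255, 280, 286])]
pot [(0.86, [380, 149, 399, 166])]
wrist {'fx': 307.89131194051345,
[... 507 characters left out ...]
{'t': 1.2, 'joint_pos': array([ 1.27111365,  0.32101109, -0.07010577,  1.45047795,  0.02264869,
        1.37079699, -0.05688979]), 'qvel': array([-0.00103185, -0.00155589, -0.00121398,  0.00106372,  0.00080183,
        0.00052751,  0.00120012]), 'joint_efforts': array([-1.56700048e-04, -4.91112256e+01, -4.03246768e-01, -3.12770176e+01,
       -6.36462076e-02,  3.37030494e-02,  9.45659849e-06]), 'position': array([ 0.20060224, -0.61830251,  0.23959047]), 'tool_rot': array([3.14149570e+00, 8.83046099e-05, 3.13826558e-01]), 'force': array([-0.16168996,  0.22714857, -0.58756586]), 'wrist_torque': array([ 0.03167386,  0.00238038, -0.02010224]), 'finger_force': 0.0, 'opening': 0.08687448095207005}
```

View pictures.

View pics/scene0.png

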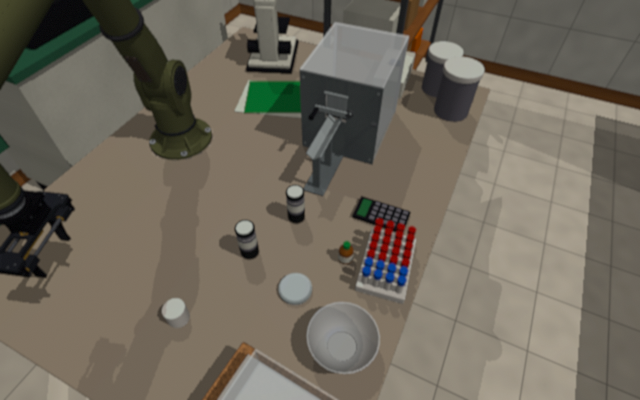

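View pics/side0.png

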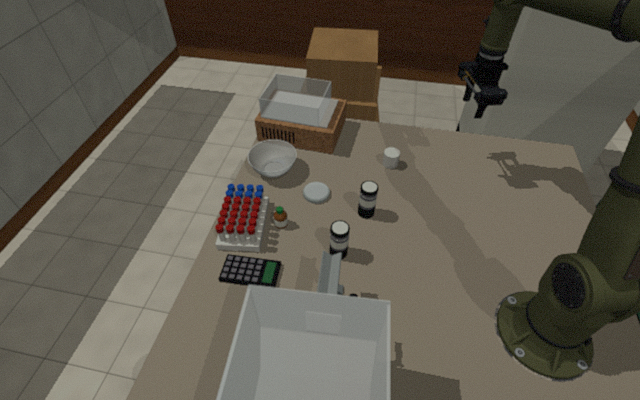

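```bash
cat > h.py <<'E'
import numpy as np, cv2
from scipy.spatial.transform import Rotation as R
from workcell import env
def cam(n):
    m=env.camera_model(n)
    if "eye" in m: Rm=R.from_euler("xyz",m["rotation"]).as_matrix(); e=m["eye"]
    else:
        s=env.state(); T=np.eye(4); T[:3,:3]=R.from_euler("xyz",s["tool_rot"]).as_matrix(); T[:3,3]=s["position"]
        T=T@m["mount"]; Rm=T[:3,:3]; e=T[:3,3]
    return m,Rm,e
def proj(c,P):
    m,Rm,e=c; p=(np.atleast_2d(P)-e)@Rm
    return np.c_[m["cx"]+m["fx"]*p[:,0]/-p[:,2], m["cy"]-m["fy"]*p[:,1]/-p[:,2]]
def ray(c,uv,z):
    m,Rm,e=c; d=Rm@np.array([(uv[0]-m["cx"])/m["fx"],-(uv[1]-m["cy"])/m["fy"],-1.])
    return e+d*(z-e[2])/d[2]
def hw(h,p):  # hatch (x,y,yaw) point -> world
    p=np.atleast_2d(p); c,s=np.cos(h[2]),np.sin(h[2])
    return np.c_[h[0]+c*p[:,0]-s*p[:,1],h[1]+s*p[:,0]+c*p[:,1],p[:,2]]
E
python3 - <<'E'
from h import *
c=cam("scene")
for uv,z in [((304,68),.31),((383,93),.31),((408,36),.31),((327,24),.31),((294,191),.12),((245,228),.12),((296,218),0),((249,254),0)]:
    print(uv,ray(c,uv,z).round(3))
im=cv2.imread("pics/scene0.png")
cv2.imwrite("pics/c1.png",cv2.resize(im[10:210,230:430],None,fx=3,fy=3,interpolation=cv2.INTER_CUBIC))
c=cam("side")
for uv,z in [((247,285),.31),((391,302),.31),((340,226),.12),((370,187),.12)]:
    print(uv,ray(c,uv,z).round(3))
E
```

```text
(304, 68) [0.428 0.164 0.31 ]
(383, 93) [0.683 0.149 0.31 ]
(408, 36) [0.65  0.479 0.31 ]
(327, 24) [0.377 0.437 0.31 ]
(294, 191) [ 0.546 -0.137  0.12 ]
(245, 228) [ 0.49  -0.308  0.12 ]
(296, 218) [ 0.549 -0.141 -0.   ]
(249, 254) [ 0.488 -0.314  0.   ]
(247, 285) [0.675 0.179 0.31 ]
(391, 302) [0.412 0.16  0.31 ]
(340, 226) [ 0.545 -0.14   0.12 ]
(370, 187) [ 0.482 -0.304  0.12 ]
```

View pics/c1.png

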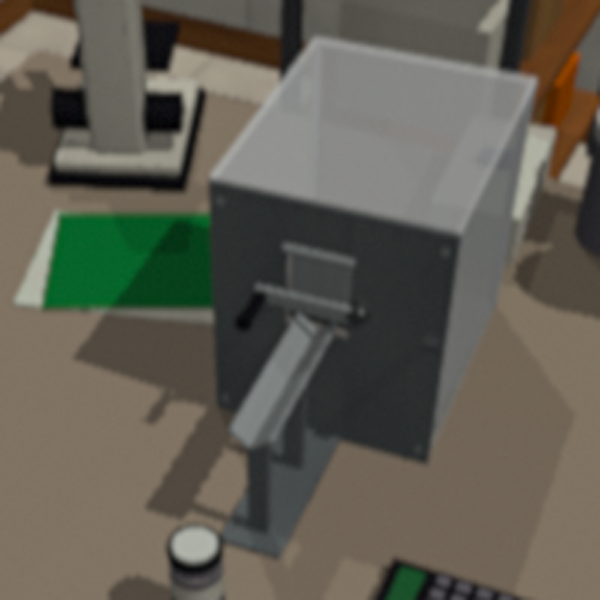

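Run:
```python
from h import *
from scipy.optimize import least_squares
cs,cd=cam("scene"),cam("side")
P=np.array([[-.12,0,.31],[.14,0,.31],[.14,.31,.31],[-.12,.31,.31],[.14,0,0],[-.12,0,0],[-.021,-.19,.168],[-.058,-.066,.192]])
U=np.array([[300.7,70.3],[384,88.3],[408.7,36],[336,23.3],[372.7,164],[302.7,145],[307.3,154],[311,117.3]])
P2=np.array([[.14,0,.31],[-.12,0,.31]]);U2=np.array([[249,286],[391,301]])
f=lambda h:np.r_[(proj(cs,hw(h,P))-U).ravel(),(proj(cd,hw(h,P2))-U2).ravel()]
r=least_squares(f,[.55,.15,0],loss="soft_l1"); print(r.x.round(4)); print(f(r.x).reshape(-1,2).round(1))
np.save("hatch.npy",r.x)
h=r.x
for y in (-.1,-.19,-.04): print(hw(h,[0,y,.185]), env.ik(hw(h,[0,y,.185])[0],[np.pi,0,h[2]]) )
print(hw(h,[[-.058,-.04,.192],[.046,-.04,.192]]))
for p in [(.546,-.138),(.486,-.308)]: print(np.hypot(*p))
```

```text
[0.5357 0.1676 0.0767]
[[-1.2 -2.3]
 [-0.2 -1.6]
 [ 0.6 -1.1]
 [-1.2 -2.3]
 [-0.3  0. ]
 [-0.5  0. ]
 [-0.6 -2. ]
 [-0.2 -0. ]
 [-2.1 -1.6]
 [-1.9 -0.3]]
[[0.54333401 0.06793612 0.185     ]] [ 0.6874855   0.2603851  -0.9799019   1.7537666   0.22736809  1.2483883
 -1.84368737]
[[ 0.55023374 -0.02179901  0.185     ]] [ 0.6818662   0.21840812 -0.77515832  1.75096712  0.16116641  1.23744788
 -1.628481  ]
[[0.53873419 0.12775954 0.185     ]] [ 0.62969428  0.30652702 -1.06034961  1.73803132  0.28001503  1.26183887
 -1.99133267]
[[0.48090489 0.12331305 0.192     ]
 [0.58459882 0.13128607 0.192     ]]
0.5631696014523512
0.575378136532837
```

```bash
cat >> h.py <<'E'
def toolrot(az,tilt,s):
    """tool z points tilt from down toward azimuth az; s=+1: tool x on the upper/forward side, -1: lower/back"""
    o=np.array([np.cos(az),np.sin(az),0]); u=np.array([0,0,1.])
    z=o*np.sin(tilt)-u*np.cos(tilt); x=s*(o*np.cos(tilt)+u*np.sin(tilt))
    return R.from_matrix(np.c_[x,np.cross(z,x),z]).as_euler("xyz")
import os
hatch=np.load("hatch.npy") if os.path.exists("hatch.npy") else None
E
python3 - <<'E'
from h import *
h=hatch; q0=env.state()["joint_pos"]
Y=h[2]+np.pi/2
print("bar"); 
for s in (1,-1):
  for a in np.radians([0,45,90,135,175]):
    p=hw(h,[.046-.104*np.cos(a),-.052,.192+.104*np.sin(a)])[0]; q=env.ik(p,toolrot(Y,0,s)); print(s,round(a,2),p.round(3),None if q is None else q.round(2))
for t in np.radians([30,40,45,50]):
  for s in (1,-1):
    print("place/push",round(np.degrees(t)),s,[None if (q:=env.ik(hw(h,[0,y,z])[0],toolrot(Y,t,s))) is None else q.round(2).tolist() for y,z in((-.08,.185),(-.08,.3),(-.26,.25),(.0,.19))])
    for c in [(.546,-.138),(.486,-.308)]:
      ok=[]
      for d in range(-180,180,30):
        if all(env.ik(np.r_[c,z],toolrot(np.radians(d),np.pi/2-t,-s)) is not None for z in (.045,.2)): ok.append(d)
      print("  pick",c,ok)
E
```

```text
bar
1 0.0 [0.482 0.111 0.192] [ 0.75  0.1  -1.07  1.86  0.09  1.23 -0.27]
1 0.79 [0.512 0.114 0.266] [-0.06  0.05 -0.22  1.71  0.01  1.38 -0.2 ]
1 1.57 [0.586 0.119 0.296] [ 0.12  0.21 -0.43  1.49  0.09  1.46 -0.24]
1 2.36 [0.659 0.125 0.266] [ 0.47  0.55 -1.05  1.33  0.47  1.52 -0.45]
1 3.05 [0.689 0.127 0.201] [ 0.42  0.65 -1.    1.33  0.54  1.44 -0.47]
-1 0.0 [0.482 0.111 0.192] None
-1 0.79 [0.512 0.114 0.266] None
-1 1.57 [0.586 0.119 0.296] [ 0.72  0.47 -1.31  1.47  0.46  1.54  2.64]
-1 2.36 [0.659 0.125 0.266] [ 0.53  0.62 -1.18  1.33  0.57  1.56  2.63]
-1 3.05 [0.689 0.127 0.201] [ 0.5   0.74 -1.18  1.33  0.67  1.5   2.59]
place/push 30 1 [[0.79, 0.3, -0.79, 1.78, -0.33, 1.22, 0.22], [0.85, 0.21, -0.84, 1.63, -0.37, 1.43, 0.15], [0.98, 0.38, -0.74, 1.54, -0.24, 1.49, 0.37], [0.77, 0.3, -0.93, 1.8, -0.31, 1.15, 0.07]]
  pick (0.546, -0.138) [-150, -120, -90, -60, 30, 60, 90, 120]
  pick (0.486, -0.308) [-150, -120, -90, -60, 0, 30, 60, 90]
place/push 30 -1 [[-0.79, 0.34, 1.07, 1.83, -0.79, 1.43, -2.55], None, [0.57, 0.3, -0.21, 1.55, -0.41, 1.53, -2.64], [-1.06, 0.37, 1.22, 1.
[... 1467 characters left out ...]
0]
place/push 50 1 [[0.88, 0.46, -0.75, 1.77, -0.56, 1.3, 0.46], [1.01, 0.36, -0.9, 1.66, -0.57, 1.46, 0.32], [1.0, 0.54, -0.66, 1.49, -0.45, 1.62, 0.49], [0.83, 0.42, -0.83, 1.83, -0.61, 1.2, 0.39]]
  pick (0.546, -0.138) [-180, -150, -120, -90, -60, -30, 60, 90, 120, 150]
  pick (0.486, -0.308) [-180, -150, -120, -90, -60, -30, 0, 60, 90, 120, 150]
place/push 50 -1 [[0.5, 0.36, -0.28, 1.79, -0.74, 1.39, -2.55], [0.47, 0.25, -0.24, 1.68, -0.76, 1.56, -2.69], [0.59, 0.45, -0.09, 1.5, -0.67, 1.71, -2.48], [0.45, 0.32, -0.36, 1.84, -0.78, 1.29, -2.63]]
  pick (0.546, -0.138) [-180, -150, -120, -90, 0, 30, 60, 90, 120, 150]
  pick (0.486, -0.308) [-180, -150, -120, -30, 0, 30, 60, 90, 120, 150]
```

```bash
cat >> h.py <<'E'
Y=hatch[2]+np.pi/2
def hp(x,y,z,h=None): return hw(hatch if h is None else h,[x,y,z])[0]
def go(p,o): env.goto(p,o)
E
python3 - <<'E'
from h import *
o=toolrot(Y,np.pi/4,1)
env.goto(hp(-.058,-.30,.40),o)
env.goto(hp(-.03,-.2,.33),o)
cv2.imwrite("pics/w1.png",env.snapshot("wrist"))
c=cam("wrist"); 
im=cv2.imread("pics/w1.png")
P=[[-.058,-.066,.192],[-.058,-.014,.192],[.046,0,.192],[0,-.19,.15],[-.021,-.19,.168],[.021,-.19,.168],[-.12,0,.31],[.14,0,.31],[-.034,0,.24],[.034,0,.24]]
for u in proj(c,hw(hatch,P)): print(u.round()); cv2.circle(im,tuple(int(v) for v in u),3,(0,255,0),1)
cv2.imwrite("pics/w1o.png",im)
print(env.state()["t"],env.state()["position"])
E
```

```text
[290. 185.]
[291. 149.]
[377. 140.]
[344. 308.]
[324. 304.]
[367. 304.]
[214.  51.]
[504.  50.]
[311. 110.]
[373. 110.]
3.9333 [ 0.52129227 -0.03537876  0.33014312]
```

View pics/w1o.png

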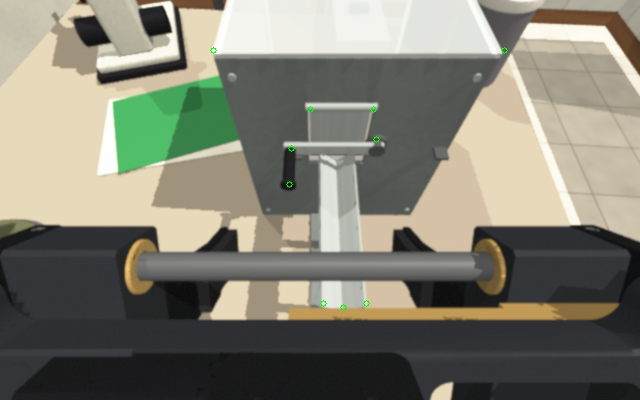

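```bash
cat >> h.py <<'E'
def pinpos(a,y=-.052): return hp(.046-.104*np.cos(a),y,.192+.104*np.sin(a))
def swing(a0,a1):
    o=toolrot(Y,np.pi/4,1)
    d=R.from_euler("xyz",o).as_matrix()[:,2]
    env.command_gripper(.05)
    env.goto(pinpos(a0)-.10*d,o); env.servo_line(pinpos(a0),rate=.12)
    env.command_gripper(0,12); print("grip",env.state()["opening"],env.state()["finger_force"])
    for a in np.linspace(a0,a1,13)[1:]: env.servo_line(pinpos(a),rate=.12)
    s=env.state(); print("force",s["force"].round(1),s["opening"])
    env.command_gripper(.05); env.servo_line(pinpos(a1)-.10*d,rate=.2)
E
python3 - <<'E'
from h import *
swing(0,3.0)
cv2.imwrite("pics/s1.png",cv2.resize(env.snapshot("scene")[10:260,200:450],None,fx=2,fy=2))
print(env.state()["t"],env.look_for("scene","carrier_a_mid"),env.look_for("scene","bar_pin"))
E
```

```text
grip 0.01332031763860403 11.97445206460543
force [-5.1 -3.2 -2.7] 0.013526114517100589
13.0167 [] [{'extent': [299.0, 21.7, 409.0, 196.1], 'p': 0.4}, {'extent': [339.6, 243.4, 357.5, 266.0], 'p': 0.28}]
```

View pics/s1.png

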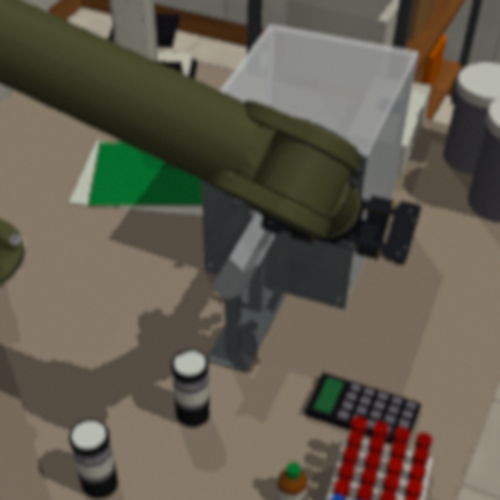

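```bash
cat >> h.py <<'E'
T=np.radians(50); OP=toolrot(Y,T,1); OK_=toolrot(Y,np.pi/2-T,-1)
def st(tag=""):
    s=env.state(); print(tag,"t",round(s["t"],1),"pos",s["position"].round(3),"F",s["force"].round(1),"op",round(s["opening"],4),"ff",round(s["finger_force"],1))
def shot(n,name,box=None,k=1):
    im=env.snapshot(n)
    if box: im=im[box[1]:box[3],box[0]:box[2]]
    cv2.imwrite(f"pics/{name}.png",cv2.resize(im,None,fx=k,fy=k,interpolation=cv2.INTER_CUBIC))
def pick(x,y,g=.085):
    d=R.from_euler("xyz",OK_).as_matrix()[:,2]; p=np.array([x,y,g])+.002*d
    env.command_gripper(.087); env.goto(p-.14*d+[0,0,.03],OK_)
    print("contact",env.servo_line(p-.14*d)); print("contact",env.servo_line(p,rate=.12,contact_N=6)); st("at")
    env.command_gripper(0,50); st("grip")
    env.servo_line(p+[0,0,.03],rate=.1); env.servo_line(np.r_[p[:2],.30],rate=.2); st("up")
E
python3 - <<'E'
from h import *
st()
env.goto(hp(0,-.25,.40),OP)
pick(.486,-.309)
shot("scene","s2",(150,20,450,320),2)
E
```

```text
t 13.1 pos [0.693 0.059 0.276] F [ 0.   0.4 -1.1] op 0.05 ff 0.0
contact False
contact False
at t 18.8 pos [ 0.486 -0.309  0.084] F [ 0.5 -0.3 -0.8] op 0.0871 ff 0.0
grip t 19.5 pos [ 0.486 -0.308  0.083] F [-1.1 -0.   0.2] op 0.0524 ff 49.9
up t 21.0 pos [ 0.485 -0.307  0.298] F [-0.2 -0.5 -3.6] op 0.0525 ff 49.9
```

View pics/s2.png

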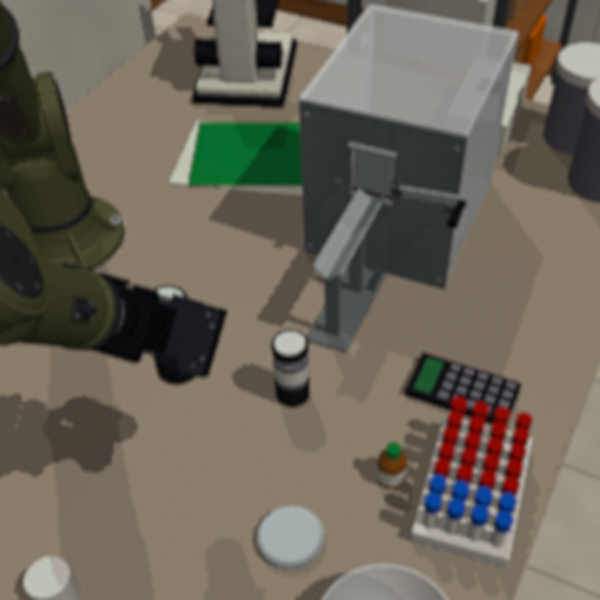

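```bash
cat >> h.py <<'E'
G=-.125
def hover():
    env.goto(hp(0,-.28,.36),OP); env.goto(hp(0,G,.27),OP); st("hover")
E
python3 - <<'E'
from h import *
hover()
shot("wrist","w2"); shot("scene","s3",(230,40,430,240),3)
E
```

```text
hover t 24.2 pos [0.546 0.042 0.27 ] F [ 1.  -0.4 -2.5] op 0.052 ff 49.9
```

View pics/s3.png

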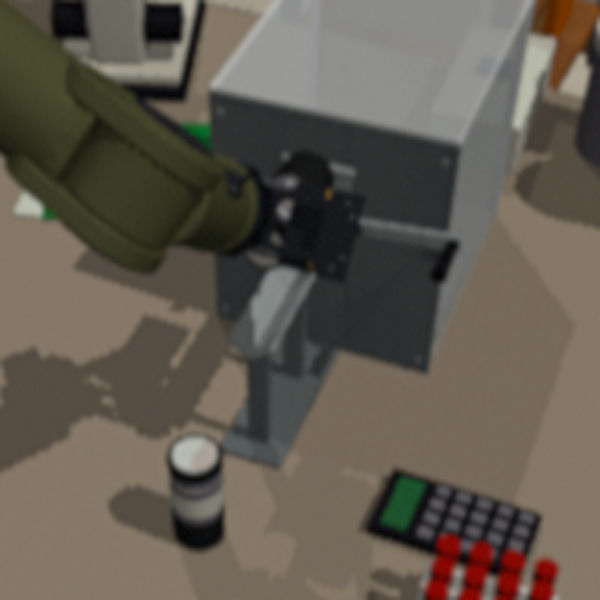

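```bash
cat >> h.py <<'E'
def lay():
    print("contact",env.servo_line(hp(0,G,.200),rate=.12,contact_N=8))
    print("contact",env.servo_line(hp(0,G,.178),rate=.03,contact_N=5)); st("down")
    env.command_gripper(.087); env.pause(.3)
    d=R.from_euler("xyz",OP).as_matrix()[:,2]
    env.servo_line(env.state()["position"]-.13*d,rate=.15); st("off")
E
python3 - <<'E'
from h import *
lay(); shot("wrist","w3")
E
```

```text
contact False
contact True
down t 25.5 pos [0.544 0.043 0.188] F [-2.   0.3  1.4] op 0.0521 ff 49.8
off t 27.6 pos [ 0.552 -0.056  0.271] F [0.4 0.2 0.5] op 0.0867 ff 0.0
```

View pics/w3.png

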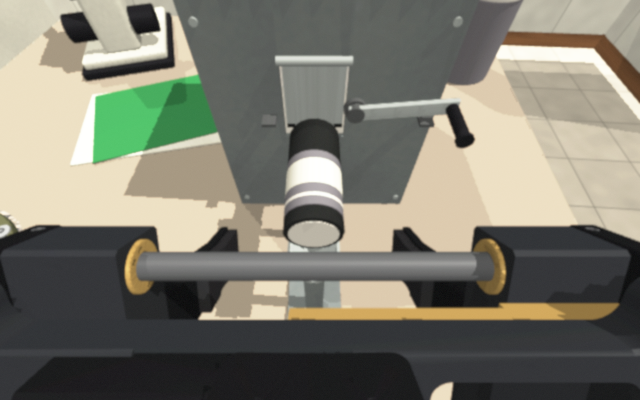

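```bash
cat >> h.py <<'E'
def push():
    env.command_gripper(0,10)
    env.goto(hp(0,-.26,.27),OP); env.servo_line(hp(0,-.235,.192),rate=.15)
    print(env.servo_line(hp(0,-.05,.192),rate=.08,contact_N=20)); st("mid")
    print(env.servo_line(hp(0,-.010,.192),rate=.05,contact_N=20)); st("in"); env.pause(.4)
    env.servo_line(hp(0,-.12,.20),rate=.15); env.pause(.3); st("back")
E
python3 - <<'E'
from h import *
push(); shot("wrist","w4")
E
```

```text
False
mid t 32.6 pos [0.54  0.117 0.192] F [ 1.4  0.4 -0.7] op 0.0001 ff 0.0
False
in t 33.6 pos [0.537 0.157 0.192] F [ 0.1 -0.3  0.3] op 0.0004 ff 0.4
back t 35.2 pos [0.545 0.049 0.2  ] F [ 0.3 -0.2  0.2] op 0.0004 ff 0.0
```

View pics/w4.png

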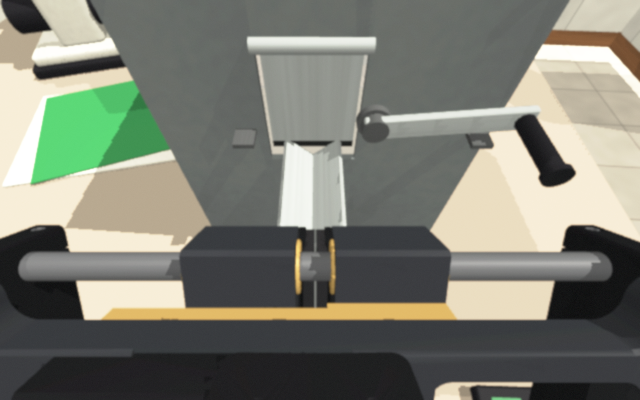

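Run:
```python
from h import *
env.goto(hp(0,-.28,.40),OP); env.goto([.40,-.40,.38],OK_)
for n in ("scene","side"):
    c=cam(n); im=env.snapshot(n); cv2.imwrite(f"pics/{n}9.png",im)
    u=proj(c,[.546,-.139,.12])[0]; hsv=cv2.cvtColor(im,cv2.COLOR_BGR2HSV)
    m=((hsv[...,2]>165)&(hsv[...,1]<50)).astype(np.uint8)
    k,l,s,ce=cv2.connectedComponentsWithStats(m)
    for i in range(1,k):
        if s[i,4]>25 and np.hypot(*(ce[i]-u))<60: print(n,ce[i].round(1),s[i],ray(c,ce[i],.12).round(3))
    x,y=map(int,u); cv2.imwrite(f"pics/{n}9c.png",cv2.resize(im[max(0,y-50):y+50,x-50:x+50],(400,400)))
cv2.imwrite("pics/c9.png",np.hstack([cv2.imread("pics/scene9c.png"),cv2.imread("pics/side9c.png")]))
```

```text
Traceback (most recent call last):
workcell.MotionError: the arm cannot take that pose within its joint ranges
```

Run:
```python
from h import *
st(); env.goto([.486,-.309,.30],OK_)
for n in ("scene","side"):
    c=cam(n); im=env.snapshot(n); cv2.imwrite(f"pics/{n}9.png",im)
    u=proj(c,[.546,-.139,.12])[0]; hsv=cv2.cvtColor(im,cv2.COLOR_BGR2HSV)
    m=((hsv[...,2]>165)&(hsv[...,1]<50)).astype(np.uint8)
    k,l,s,ce=cv2.connectedComponentsWithStats(m)
    for i in range(1,k):
        if s[i,4]>25 and np.hypot(*(ce[i]-u))<60: print(n,ce[i].round(1),s[i],ray(c,ce[i],.12).round(3))
    x,y=map(int,u); cv2.imwrite(f"pics/{n}9c.png",cv2.resize(im[max(0,y-50):y+50,x-50:x+50],(400,400)))
cv2.imwrite("pics/c9.png",np.hstack([cv2.imread("pics/scene9c.png"),cv2.imread("pics/side9c.png")]))
```

```text
t 36.2 pos [ 0.557 -0.11   0.399] F [ 0.4 -0.1 -0. ] op 0.0007 ff 0.0
scene [294.4 191. ] [288 186  14  11 116] [ 0.547 -0.137  0.12 ]
```

View pics/c9.png

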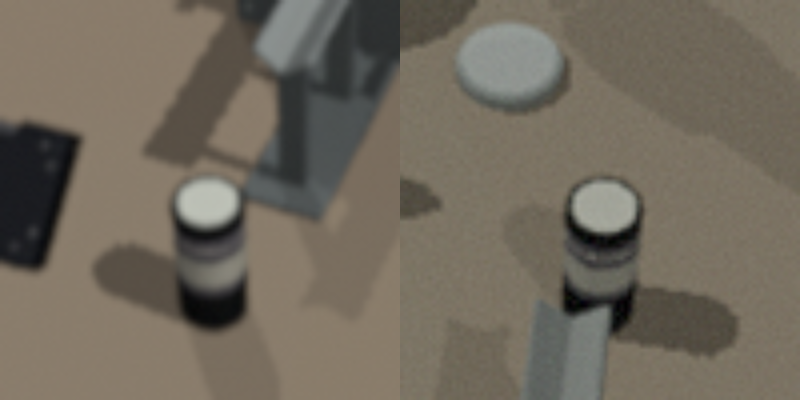

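Run:
```python
from h import *
pick(.546,-.139); hover(); shot("scene","s4",(230,40,430,240),3)
```

```text
contact False
contact False
at t 42.2 pos [ 0.546 -0.139  0.084] F [-0.8 -0.2  0.7] op 0.0871 ff 0.0
grip t 42.9 pos [ 0.546 -0.138  0.083] F [-1.  -0.9 -0.5] op 0.0521 ff 50.0
up t 44.5 pos [ 0.545 -0.137  0.299] F [-0.2 -0.3 -2.1] op 0.0521 ff 50.0
hover t 47.7 pos [0.545 0.043 0.27 ] F [-0.9 -0.6 -2.3] op 0.0521 ff 50.0
```

View pics/s4.png

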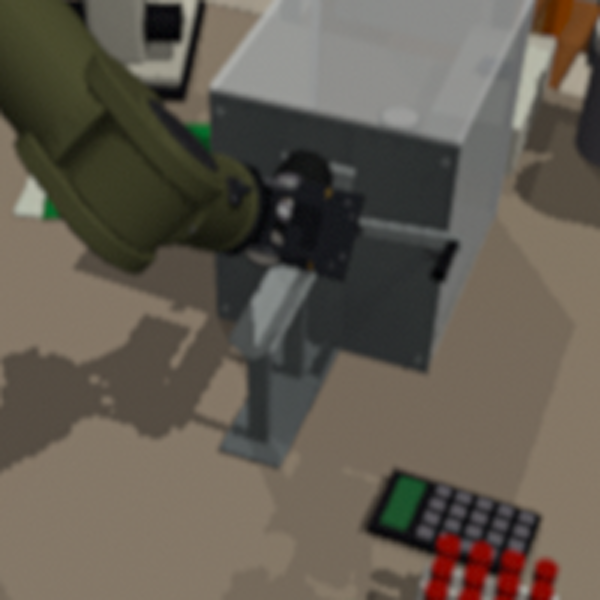

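Run:
```python
from h import *
lay(); shot("wrist","w5")
```

```text
contact False
contact True
down t 49.0 pos [0.544 0.043 0.188] F [-0.8 -0.1  1.1] op 0.0521 ff 50.0
off t 51.2 pos [ 0.552 -0.056  0.27 ] F [ 0.9  0.1 -0.3] op 0.087 ff 0.0
```

View pics/w5.png

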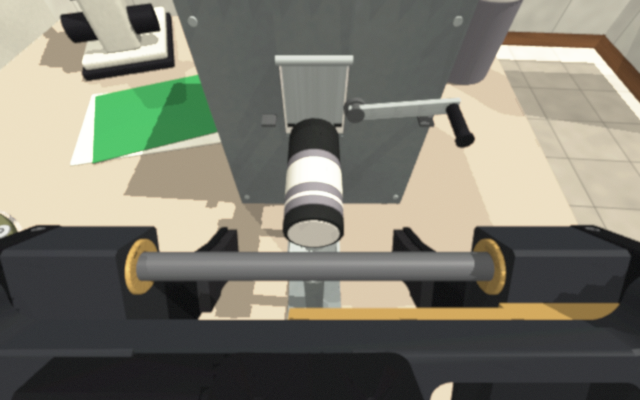

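Laid well, aligned with the trough (axis at column 314), same as the first. Push it in and look at the box.

Run:
```python
from h import *
push(); shot("wrist","w6"); env.goto(hp(0,-.28,.40),OP)
a=env.snapshot("side"); b=env.snapshot("scene")
cv2.imwrite("pics/f6.png",np.hstack([cv2.resize(a[240:400,200:400],(400,320)),cv2.resize(cv2.imread("pics/w6.png")[0:240,160:460],(400,320))]))
```

```text
False
mid t 56.2 pos [0.54  0.117 0.192] F [-0.1 -0.1  0.9] op 0.0007 ff 0.0
False
in t 57.1 pos [0.537 0.157 0.192] F [-0.8 -1.1 -0.4] op 0.0005 ff 0.4
back t 58.7 pos [0.545 0.049 0.2  ] F [-0.6 -0.3  0.2] op 0.0006 ff 0.0
```

View pics/f6.png

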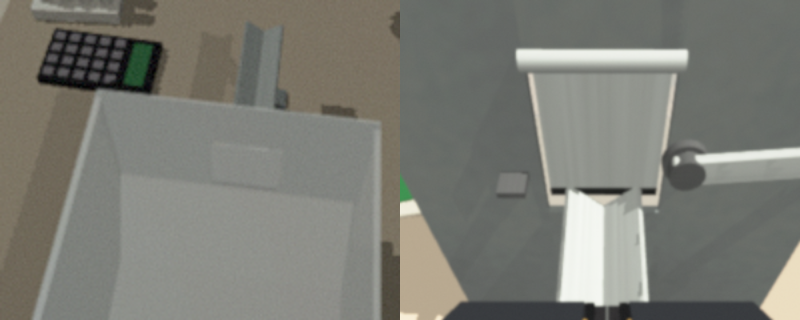

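Run:
```python
from h import *
env.goto(hp(.12,-.25,.36),toolrot(Y,np.pi/4,1))
swing(3.03,0.02); env.goto(hp(-.03,-.25,.40),toolrot(Y,np.pi/4,1)); st()
a=env.snapshot("wrist"); b=env.snapshot("scene")
cv2.imwrite("pics/f7.png",np.hstack([cv2.resize(a[0:320,100:500],(400,320)),cv2.resize(b[10:330,130:530],(400,320))]))
```

```text
grip 0.013591165682828449 11.98849841952324
force [-8.9 -4.   0.1] 0.012704525060161814
 t 70.6 pos [ 0.525 -0.082  0.398] F [0.3 0.2 0.2] op 0.05 ff 0.0
```

View pics/f7.png

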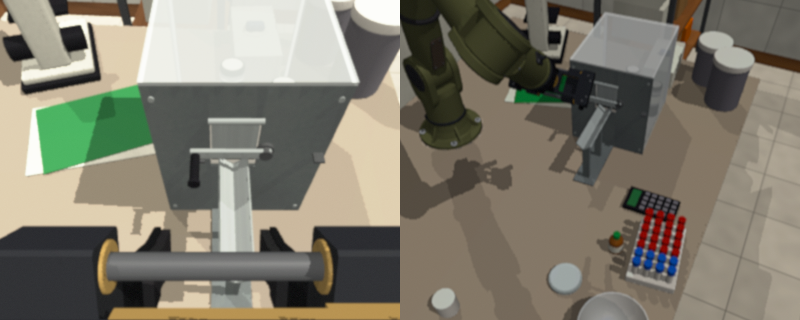

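The bar is level across the shut flap (wrist view, pin at about (195,170)). The carrier tops show inside the box, and no carriers are left on the bench. Handing in.

```bash
python3 -c "
from workcell import env
print(env.close_job())"
```

```text
the job is handed in; nothing more can be done
None
```

I posted both carriers on the bench (no third one was visible), the flap shut behind them, the bar is back down across it, and I handed the job in at about 71 s of robot time; the hand-in returned no verdict.

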